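# Load the preserving pot, refit the hob knob and hold it pressed to light

## Task

Three jars of preserve are to be heated in the pot on the table-top gas hob: stand the two jam jars and the small white jar upright on the floor of the pot, keeping the pot on its ring and leaving the other things on the worktop where they are. Then take the hob's loose control knob, turn it so that its D-shaped bore matches the D-shaped valve spindle (pointed end of the grip bar towards the black off dot), push it fully onto the spindle and press it down against the valve spring as far as it will go, as one does to light the gas. Finish while still holding the knob pressed down: do not let go of it.

Things in the scene. Friction and masses are not known exactly. Their poses are not given: they have to be found in the camera images.
- knob: the hob's loose black control knob, 60 g, lying bore down on the worktop among the jars. Origin: centre of its underside, z up. Round skirt 46 mm wide, 18 mm high; across its flat top, along the knob's x, runs a grip bar 14 mm wide, 43 mm long, from 18 to 38 mm above the underside, flat-sided from x = -18 to +12 mm. Its +x end is pointed, with a white line on top; the -x end is blunt
- knob_bore (a point): centre of the inner end of the knob's D-shaped bore, on its axis, 15 mm above its underside; meets the spindle's tip when the knob is fully on. The bore is 13.4 mm wide with a flat 4.2 mm from the axis on the knob's -x side, its mouth flared by 1.5 mm. It fits only with the knob's x along the spindle's x, within about 0.12 rad, not half a turn off
- knob_pointer (a point): tip of the pointed end of the knob's grip bar, 22.5 mm from the axis along the knob's x, 30 mm above its underside
- spindle_tip (a point): centre of the upper end of the hob's upright steel valve spindle; its axes: z up, x to the hob's rear, where a black off dot is printed 33 mm from it. A D-shaft, 12 mm wide, flat 3.5 mm from the axis on its -x side (hob's front), tip chamfered 1.2 mm. Unpressed it stands 24 mm out of the hob's top, so a knob fully on has its underside 9 mm above the top. It does not turn
- spindle (a joint): how far the valve spindle is pressed down, m: 0 free, 0.006 at its stop; a spring pushes it up with 4 N at the start and 7 N at the stop
- hob: single-ring table-top gas hob of bare steel, fixed, 260 mm deep (its x) by 350 mm wide (its y); flat top 56 mm above the worktop. Origin: centre of its underside, on the worktop; z up, x to its rear, y to its left. Ring at its left; spindle at its right end (x -10, y -125 mm), 85 mm clear of the pot's wall
- burner (a point): centre of the hob's ring at the height of the pan support, 80 mm above the worktop
- pot: shallow steel pot, loose, 1.6 kg, standing on the hob's pan support over the ring. Origin: centre of its underside, z up. 200 mm outside diameter, 192 mm inside, 70 mm high, floor 5 mm thick; two loop handles on its +x and -x sides reach 134 mm from the axis, 58 mm above the underside
- jam_jar_a: closed jar of pink jam with a grey lid, 61 mm in diameter (58 mm at the lid), 95 mm high, 0.42 kg (0.3 to 0.55). Origin: centre of its underside, z up
- jam_jar_b: a second jam jar, the same as the first
- white_jar: small closed white jar with a ribbed white lid, 51 mm in diameter, 83 mm high, 0.09 kg (0.07 to 0.12). Origin: centre of its underside, z up
- coffee_jar: bystander: taller glass jar with a yellow lid and dark contents, 75 mm in diameter, 130 mm high, behind the jars. Origin: centre of its underside
- salt_mill: bystander: small glass shaker with a grey cap, 44 mm in diameter, 90 mm high, behind the jars. Origin: centre of its underside
- spice_jar: bystander: slim spice jar with a dark cap, 44 mm in diameter, 105 mm high, behind the jars. Origin: centre of its underside
- mug: bystander: white mug, 92 mm in diameter, 95 mm high, left of the hob. Origin: centre of its underside
- pod: bystander: dark green coffee pod, 50 mm in diameter, 43 mm high, left of the hob. Origin: centre of its underside

How it is judged:
On the way, in this order (a step that is already met when the one before it is completed fails the run):
1. all three jars stand in the pot, let go (horizontal distance between each of jam_jar_a, jam_jar_b, white_jar and pot below 0.075 m and z of each of jam_jar_a, jam_jar_b, white_jar in the frame of pot below 0.012 m and angle between each of jam_jar_a, jam_jar_b, white_jar's own z axis and vertical below 0.15 rad and contact force between each of jam_jar_a, jam_jar_b, white_jar and the fingers below 0.3 N), for 0.2 s.
2. the knob is fully on the spindle and pressed in (distance between knob_bore and spindle_tip below 0.003 m and x of knob_pointer in the frame of spindle_tip above 0.018 m and value of joint spindle above 0.0045 m), for 0.2 s.
At the end, for the whole second after the job is handed in: The knob is fully on the spindle (3 mm), upright, pointer to the off dot, and the fingers hold the spindle pressed in by over 4.5 of its 6 mm. All three jars stand upright (0.15 rad) and still on the floor of the pot, which stands on the pan support within 30 mm of the ring's centre (all of step 2 and angle between knob's own z axis and vertical below 0.12 rad and contact force between knob and the fingers above 2 N and horizontal distance between pot and burner below 0.03 m and z of pot in the frame of burner below 0.006 m and angle between pot's own z axis and vertical below 0.06 rad and horizontal distance between each of jam_jar_a, jam_jar_b, white_jar and pot below 0.075 m and z of each of jam_jar_a, jam_jar_b, white_jar in the frame of pot below 0.012 m and angle between each of jam_jar_a, jam_jar_b, white_jar's own z axis and vertical below 0.15 rad and linear speed of each of jam_jar_a, jam_jar_b, white_jar below 0.03 m/s); the arm keeps its last pose, push and grip.
It fails at once if a bystander (coffee jar, shaker, spice jar, mug or pod) is pushed more than 30 mm or knocked over (distance of any of coffee_jar, salt_mill, spice_jar, mug, pod from where it was at the start of the episode above 0.03 m or angle between any of coffee_jar, salt_mill, spice_jar's own z axis and vertical above 0.5 rad).
It also fails if it takes over 72 s, if anything falls off the work surface, if the arm or the gripper's body presses on something with over 40 N, if the wrist force passes 120 N, or if a joint passes its speed limit or range.

## Robot

A 6-joint arm with a two-finger parallel gripper is mounted at the origin on a cart in front of the work surface, level with it; the furniture and walls round the work are solid. World frame = base frame: x ahead of the robot, y to its left, z up, the work surface at z = 0. Lengths are in m, angles in rad, forces in N, time in s.
With the tool pointing down it reaches from about 0.25 to 0.725 m from the base axis. Payload 4 kg.
Tool frame: the origin (TCP) lies between the finger pads; the fingertips stand 11 mm ahead of it and the grasp point (between the pads) lies 8 mm behind it (bot.tip_extent is the distance from the TCP to the fingertips, in m); z points along the fingers, y is the line along which they close (so a half turn about z gives the same grasp; the last joint's range is limited). The gripper opens to 85 mm and grips with 20 to 120 N. Pads are 22 mm wide; open, the fingers measure 114 mm over their backs; the gripper's body (76 mm by 85 mm) begins 54 mm behind the grasp point. The pads swing forward as they close: fully open they stand 13 mm farther back than shut.
Start: joints at [-1.145, 0.241, 0.005, 1.335, 0, 1.571], TCP at [0.207, -0.455, 0.242] pointing down, gripper open.
Joint ranges: [-2.72, 2.72], [-1.05, 1.87], [-1.09, 1.28], [-1.99, 2.15], [-1.42, 1.44], [-3.14, 3.14]. Speed limits (rad/s): [2.79, 2.79, 3.14, 3.14, 3.14, 3.14].

## Interface

Orientations are given as a unit quaternion [x, y, z, w].
In Python, from workcell import bot gives the robot as it stands. The module is installed in compiled form; this text tells all that it offers.
- The arm moves only by the tool drive_tool, never from a script. Its argument "rows" is a list of rows, each an object of numbers: "dx", "dy", "dz": the shift along the tool's x, y, z in units of 50 mm (1.0 is 50 mm); "wx", "wy", "wz": the turn, a rotation vector about the tool's x, y, z in units of 5 degrees (1.0 is 5 degrees); "hand": the finger opening in mm, from 0 to 85.4. A call has 1 to 20 rows; each row is the pose to reach, as a shift and turn from the pose commanded when the call began, along the tool's axes at that moment; what a row does not reach only later rows make up. A row lasts 1/10 s, in which the tool goes at most 50 mm and 8.59 degrees, less where a joint would pass 70% of its speed; a pose out of reach is approached as far as the arm can. A call with a gripper value outside its range is refused whole. The fingers move at their own pace and stop on an object; the grip force is fixed at half the most. Time passes only in rows, so rows that repeat a pose let the fingers close. It gives the time, the measured TCP pose, the force, the opening and the grip force at its end, in the units of the state.
- bot.get_obs(): the state, without advancing time (a new reading comes with each control period).
- bot.camera(name): name is "side" or "top" or "wrist"; returns the picture (400x640x3 uint8, red, green, blue); there is no depth.
- bot.get_calibration(name): a dict with "vfov" (degrees; the focal length in pixels is half the picture's height over the tangent of half this angle, whatever the lens; pixels are square), "cx", "cy" (the principal point, pixels), "origin" and "rotation" of the camera in the world; the wrist camera has in their place "mount" (4x4, takes a point from camera to tool coordinates, whose origin is the TCP and whose axes are the flange's). Camera axes: x right, y up, looking along -z (the intrinsics and any distortion apply to the point x, -y, -z); pixel columns grow to the right and rows downward; lengths in m; the calibration is good to about 2 mm. A picture is of the moment at which its call begins: read the wrist's pose just before it. get_calibration takes no time and is no camera call.
- bot.job_done(): hands the job in; it is judged then, once.
Trained networks look in the newest picture that a camera, given by its name, has taken for a name from the list of things; names that differ only in an ending like _2 or _b are one class to them, and where a whole thing is asked for, a point or a joint stands for the part that bears it (a point fixed in the world has none). Each returns a list of dicts, best first, with "score" (0 to 1); they miss things now and then, are a little off and sometimes report something else, mostly with a low value. They report only what shows in the picture. A call takes as long as a camera call.
- bot.look_for(camera, thing): "extent" ([centre column, centre row, width, height] in pixels, round what is visible of it).
- bot.outline_of(camera, thing): "region" (400x640 bool, what is visible of it) and "extent" ([centre column, centre row, width, height] in pixels, round what is visible of it).
The state is a dict: "clock": time; "joint_pos": joint angles; "joint_vel": joint speeds; "tau": joint torques, N m; "eef_pos": TCP position; "tool_rot": TCP orientation; "ft_force": force on the tool from outside, world axes, zero at the start; "ft_torque": the same for the moment, N m; "grip_width": finger opening in m; "grasp_force": force on a finger pad.
Only numpy, scipy, OpenCV 4.12 (cv2) and the standard library are available. Lean on these libraries where they do the work, as an engineer would, in place of code of your own. Each camera call takes 0.05 s, during which the arm holds its last target. There are 200 camera calls.

## Working session

There is one attempt and no reset: what is moved stays moved. The work goes in short steps, Python scripts to look and compute and a tool call to move; the robot and the scene stay as the last step left them, time stands still between calls to the robot, and variables do not carry over. Pictures are saved under pics/ and viewed, at most 10 in all, crops included, and the job is handed in when it is done.

Besides the shell and the picture viewer there is one more tool, called after "Call:" as a command line: name --argument value ..., lists and objects as JSON in quotes. drive_tool: Moves the arm, as the interface text tells. Its arguments: {"type":"object","properties":{"rows":{"type":"array","items":{"type":"object","properties":{"dx":{"type":"number"},"dy":{"type":"number"},"dz":{"type":"number"},"wx":{"type":"number"},"wy":{"type":"number"},"wz":{"type":"number"},"hand":{"type":"number"}}}}},"required":["rows"]}

```bash
mkdir -p pics
cat > h.py <<'E'
import numpy as np, cv2
from workcell import bot
from scipy.spatial.transform import Rotation as R
def save(cam,name):
    im=bot.camera(cam); cv2.imwrite(f'pics/{name}.png',im[:,:,::-1]); return im
def pose():
    o=bot.get_obs(); return np.array(o['eef_pos']),R.from_quat(o['tool_rot'])
def cam(name):
    c=bot.get_calibration(name); f=200/np.tan(np.radians(c['vfov'])/2)
    if 'mount' in c:
        p,r=pose(); M=np.array(c['mount']); return c,f,p+r.apply(M[:3,3]),r.as_matrix()@M[:3,:3]
    return c,f,np.array(c['origin']),np.array(c['rotation']).reshape(3,3)
def pix2z(name,u,v,z):
    c,f,o,Rm=cam(name)
    K=np.array([[f,0,c['cx']],[0,f,c['cy']],[0,0,1]]);d=np.zeros(5)
    for k in c:
        if 'dist' in k: d=np.array(c[k],float)
    q=cv2.undistortPoints(np.array([[[u,v]]],float),K,d)[0,0]
    w=Rm@np.array([q[0],-q[1],-1]); return o+w*(z-o[2])/w[2]
def proj(name,P):
    c,f,o,Rm=cam(name); q=(np.atleast_2d(P)-o)@Rm
    return np.c_[c['cx']+f*q[:,0]/-q[:,2],c['cy']-f*q[:,1]/-q[:,2]]
E
python3 - <<'E'
from h import *
np.set_printoptions(precision=3,suppress=True)
o=bot.get_obs(); print(o['eef_pos'],o['tool_rot'],bot.tip_extent)
for n in ['side','top','wrist']:
    c=bot.get_calibration(n); print(n,c)
a=save('top','top0');b=save('side','side0')
for t in ['knob','jam_jar_a','white_jar','pot','hob','spindle_tip','coffee_jar','salt_mill','spice_jar','mug','pod']:
    for n in ['top','side']:
        try: print(t,n,[(round(d['score'],2),np.round(d['extent'],1).tolist()) for d in bot.look_for(n,t)][:3])
        except Exception as e: print(t,n,e)
E
```

```text
[ 0.206 -0.455  0.241] [ 0.977  0.211 -0.    -0.001] 0.011
side {'vfov': 53.30821424049041, 'cx': 319.59516533640016, 'cy': 198.47888264619706, 'origin': array([ 0.296, -0.642,  0.717]), 'rotation': array([ 0.46 , -0.074, -0.157,  0.871])}
top {'vfov': 51.57743699424563, 'cx': 319.77151602137485, 'cy': 199.69464698321323, 'origin': array([0.531, 0.201, 1.208]), 'rotation': array([ 0.034, -0.022, -0.7  ,  0.713])}
wrist {'vfov': 58.9569712118499, 'cx': 320.26948183354057, 'cy': 201.06568550978906, 'mount': array([[ 0.001,  0.947,  0.321,  0.083],
       [ 1.   , -0.001,  0.001,  0.002],
       [ 0.001,  0.321, -0.947, -0.131],
       [ 0.   ,  0.   ,  0.   ,  1.   ]])}
knob top [(0.7, [399.3, 258.6, 16.2, 18.2]), (0.23, [448.2, 266.5, 30.6, 24.6])]
knob side [(0.61, [301.8, 291.9, 16.9, 21.8])]
jam_jar_a top [(0.94, [448.1, 266.6, 30.0, 27.1]), (0.79, [449.1, 209.9, 27.5, 25.5])]
jam_jar_a side [(0.76, [306.6, 323.5, 29.2, 48.2]), (0.72, [382.2, 305.7, 24.8, 48.2])]
white_jar top [(0.67, [408.8, 201.4, 24.2, 21.0])]
white_jar side [(0.64, [366.6, 269.5, 22.1, 35.6]), (0.3, [306.6, 322
[... 216 characters left out ...]
, 224.6, 130.9, 88.6]), (0.46, [303.1, 292.5, 20.1, 24.7])]
spindle_tip top [(0.51, [305.4, 220.4, 131.6, 113.4])]
spindle_tip side []
coffee_jar top [(0.9, [413.1, 162.9, 30.1, 30.8])]
coffee_jar side [(0.96, [404.9, 250.5, 32.3, 60.7]), (0.24, [304.1, 291.8, 18.3, 26.8])]
salt_mill top [(0.68, [442.2, 172.2, 12.6, 17.6]), (0.44, [413.0, 164.2, 34.7, 32.8]), (0.41, [450.2, 209.2, 31.2, 25.0])]
salt_mill side [(0.73, [419.2, 284.1, 22.0, 39.6])]
spice_jar top [(0.75, [456.4, 153.7, 22.7, 24.7])]
spice_jar side [(0.93, [452.7, 288.5, 27.4, 47.7])]
mug top [(0.95, [194.2, 263.5, 35.5, 38.3])]
mug side [(0.57, [241.6, 163.7, 26.0, 34.2])]
pod top [(0.84, [194.7, 221.4, 16.6, 13.9])]
pod side []
```

```bash
sed -i "s/np.array(c\['rotation'\]).reshape(3,3)/R.from_quat(c['rotation']).as_matrix()/" h.py
python3 - <<'E'
from h import *
np.set_printoptions(precision=4,suppress=True)
for t,u,v,z in [('knob',399.3,258.6,.03),('jamA',448.1,266.6,.07),('jamB',449.1,209.9,.07),('white',408.8,201.4,.06),('coffee',413.1,163,.1),('salt',442.2,172.2,.07),('spice',456.4,153.7,.08),('pot',279.2,227.4,.13),('hob',306.4,221.1,.045),('mug',194.2,263.5,.06),('pod',194.7,221.4,.03)]:
    print(t,pix2z('top',u,v,z))
a=cv2.imread('pics/top0.png')[130:310,180:480]; b=cv2.imread('pics/side0.png')[110:360,200:480]
cv2.imwrite('pics/a.png',cv2.resize(a,(800,480),interpolation=cv2.INTER_CUBIC))
cv2.imwrite('pics/b.png',cv2.resize(b,(672,600),interpolation=cv2.INTER_CUBIC))
E
```

```text
knob [ 0.463  -0.0049  0.03  ]
jamA [ 0.4463 -0.1298  0.07  ]
jamB [ 0.6002 -0.1336  0.07  ]
white [ 0.6225 -0.0256  0.06  ]
coffee [ 0.7233 -0.0291  0.1   ]
salt [ 0.7041 -0.1154  0.07  ]
spice [ 0.7544 -0.1517  0.08  ]
pot [0.5435 0.3245 0.13  ]
hob [0.5634 0.2581 0.045 ]
mug [0.4406 0.5651 0.06  ]
pod [0.5574 0.5782 0.03  ]
```

View pics/a.png

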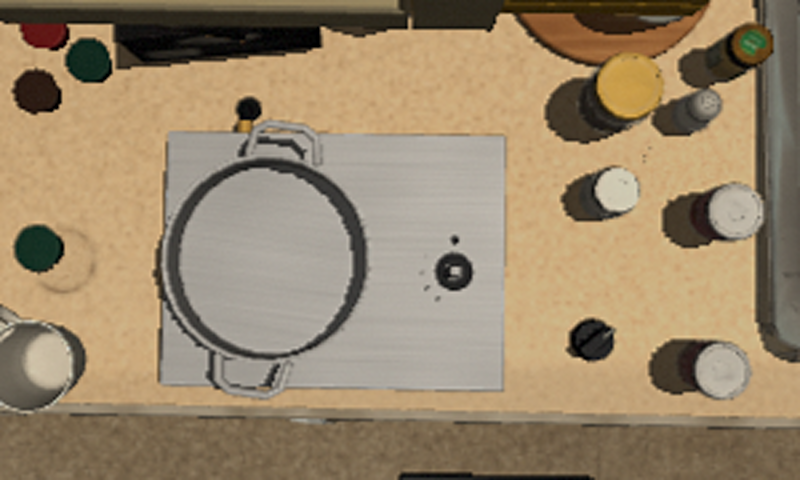

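View pics/b.png

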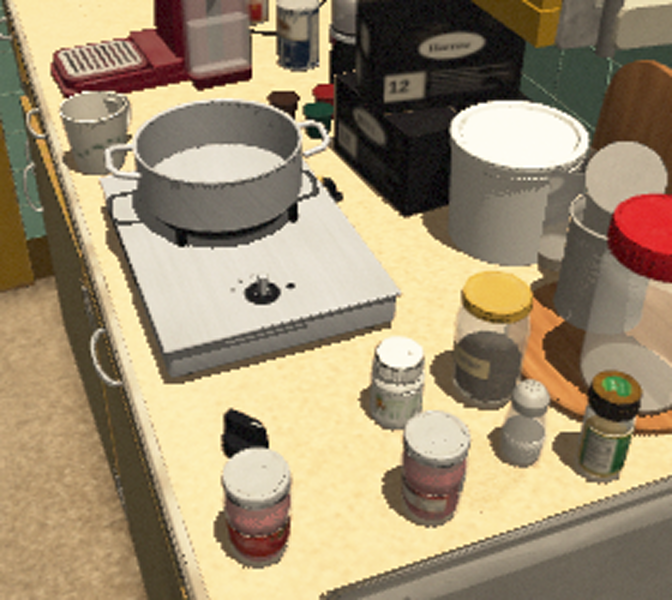

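Run:
```python
from h import *
np.set_printoptions(precision=4,suppress=True)
for t,u,v,z in [('knob',592,340,.025),('tipknob',610,330,.03),('jamA',721,370,.095),('jamB',734,211,.095),('white',616,191,.083),('pot',267,258,.15),('spindle',454,271,.078),('dot',455,240,.056),('hobRL',168,131,.056),('hobRR',505,134,.056),('hobFR',503,390,.056),('hobFL',161,385,.056)]:
    print(t,pix2z('top',180+(u+.5)/2.667,130+(v+.5)/2.667,z))
```

```text
knob [ 0.4654 -0.0139  0.025 ]
tipknob [ 0.4765 -0.0319  0.03  ]
jamA [ 0.4422 -0.1289  0.095 ]
jamB [ 0.6006 -0.1431  0.095 ]
white [ 0.6197 -0.0274  0.083 ]
pot [0.5445 0.3194 0.15  ]
spindle [0.5355 0.1362 0.078 ]
dot [0.5678 0.1342 0.056 ]
hobRL [0.6774 0.4378 0.056 ]
hobRR [0.6799 0.0832 0.056 ]
hobFR [0.4143 0.083  0.056 ]
hobFL [0.4126 0.4364 0.056 ]
```

Call:
drive_tool --rows '[{"wz":-1.6,"hand":85},{"wz":-3.2},{"wz":-4.8},{"wz":-6.4}]'

```text
invalid input at $.rows[0]: expected keys dx, dy, dz, wx, wy, wz, hand
```

Call:
drive_tool --rows '[{"dx":0.8,"dy":-0.45,"dz":0.1,"wx":0,"wy":0,"wz":-1.5,"hand":85},{"dx":1.6,"dy":-0.9,"dz":0.2,"wx":0,"wy":0,"wz":-3.0,"hand":85},{"dx":2.4,"dy":-1.35,"dz":0.3,"wx":0,"wy":0,"wz":-4.5,"hand":85},{"dx":3.2,"dy":-1.8,"dz":0.4,"wx":0,"wy":0,"wz":-6.0,"hand":85},{"dx":4.0,"dy":-2.3,"dz":0.5,"wx":0,"wy":0,"wz":-7.5,"hand":85},{"dx":4.8,"dy":-2.75,"dz":0.6,"wx":0,"wy":0,"wz":-9.0,"hand":85},{"dx":5.6,"dy":-3.2,"dz":0.7,"wx":0,"wy":0,"wz":-10.5,"hand":85},{"dx":6.4,"dy":-3.65,"dz":0.8,"wx":0,"wy":0,"wz":-12.0,"hand":85},{"dx":6.98,"dy":-3.99,"dz":0.8,"wx":0,"wy":0,"wz":-13.1,"hand":85},{"dx":6.98,"dy":-3.99,"dz":0.8,"wx":0,"wy":0,"wz":-13.1,"hand":85},{"dx":6.98,"dy":-3.99,"dz":0.8,"wx":0,"wy":0,"wz":-13.1,"hand":85}]'

```text
clock: 2.3
eef_pos: [0.4421, -0.1289, 0.2022]
tool_rot: [0.707, 0.707, -0.0, -0.0]
ft_force: [-1.1, 0.3, -1.0]
grip_width: 0.085
grasp_force: 0.0
```

```bash
cat >> h.py <<'E'
def tell(c=None,z=None):
    p,r=pose(); x=r.apply([1,0,0]); print('tcp',p.round(4),'yaw',np.degrees(np.arctan2(x[1],x[0])).round(1),'j',np.round(bot.get_obs()['joint_pos'],2),'t',bot.get_obs()['clock'])
def find(cam,thing,z,n=3):
    for d in bot.outline_of(cam,thing)[:n]:
        m=d['region'].astype(np.uint8); mo=cv2.moments(m); (u,v),rad=cv2.minEnclosingCircle(cv2.findNonZero(m))
        print(thing,round(d['score'],2),np.round(d['extent'],1).tolist(),'circ',round(u),round(v),round(rad),'cen',mo['m10']/mo['m00'],mo['m01']/mo['m00'])
        print('   circ->',pix2z(cam,u,v,z).round(4),'ext->',pix2z(cam,d['extent'][0],d['extent'][1],z).round(4))
E
python3 - <<'E'
from h import *
tell(); save('wrist','w1'); find('wrist','jam_jar_a',.095)
print(proj('wrist',[.442,-.129,.095]))
E
```

```text
tcp [ 0.4421 -0.1289  0.2022] yaw 90.0 j [-0.28  0.19 -0.17  1.21 -0.    1.29] t 2.3
jam_jar_a 0.67 [321.2, 196.9, 75.7, 89.3] circ 319 196 46 cen 320.21932349766104 196.72094278517451
   circ-> [ 0.4418 -0.1257  0.095 ] ext-> [ 0.443  -0.1267  0.095 ]
jam_jar_a 0.61 [519.5, 210.4, 124.9, 99.0] circ 517 207 62 cen 518.3643596867896 209.76029300328366
   circ-> [ 0.5823 -0.1342  0.095 ] ext-> [ 0.5848 -0.1371  0.095 ]
[[319.82871104 200.02031593]]
```

View pics/w1.png

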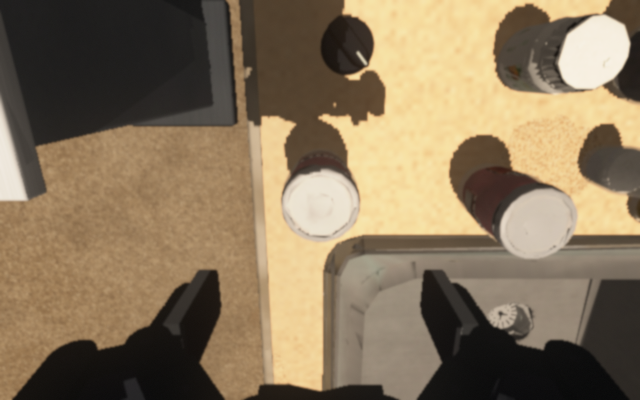

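Run:
```python
from h import *
for t,u,v,z in [('A',321,203,.095),('B',537,220,.095),('W',592,52,.083),('knob',347,45,.025),('ptr',367,66,.038),('ptr0',357,55,.038)]: print(t,pix2z('wrist',u,v,z).round(4))
```

```text
A [ 0.4428 -0.1312  0.095 ]
B [ 0.5987 -0.1445  0.095 ]
W [ 0.6197 -0.0316  0.083 ]
knob [ 0.4638 -0.0218  0.025 ]
ptr [ 0.4789 -0.038   0.038 ]
ptr0 [ 0.4708 -0.0301  0.038 ]
```

Call:
drive_tool --rows '[{"dx":-0.03,"dy":0.01,"dz":0.9,"wx":0,"wy":0,"wz":0,"hand":85},{"dx":-0.03,"dy":0.01,"dz":1.8,"wx":0,"wy":0,"wz":0,"hand":85},{"dx":-0.03,"dy":0.01,"dz":2.4,"wx":0,"wy":0,"wz":0,"hand":85},{"dx":-0.03,"dy":0.01,"dz":2.68,"wx":0,"wy":0,"wz":0,"hand":85},{"dx":-0.03,"dy":0.01,"dz":2.68,"wx":0,"wy":0,"wz":0,"hand":40},{"dx":-0.03,"dy":0.01,"dz":2.68,"wx":0,"wy":0,"wz":0,"hand":40},{"dx":-0.03,"dy":0.01,"dz":2.68,"wx":0,"wy":0,"wz":0,"hand":40},{"dx":-0.03,"dy":0.01,"dz":2.68,"wx":0,"wy":0,"wz":0,"hand":40},{"dx":-0.03,"dy":0.01,"dz":2.68,"wx":0,"wy":0,"wz":0,"hand":40}]'

```text
clock: 3.3
eef_pos: [0.443, -0.1315, 0.0693]
tool_rot: [0.708, 0.706, 0.0, 0.001]
ft_force: [-1.0, -0.8, 0.9]
grip_width: 0.0561
grasp_force: 64.5
```

Call:
drive_tool --rows '[{"dx":0,"dy":0,"dz":-0.6,"wx":0,"wy":0,"wz":0,"hand":40},{"dx":0,"dy":0,"dz":-1.5,"wx":0,"wy":0,"wz":0,"hand":40},{"dx":0.5,"dy":0.1,"dz":-2.3,"wx":0,"wy":0,"wz":0,"hand":40},{"dx":1.2,"dy":0.2,"dz":-3.0,"wx":0,"wy":0,"wz":0,"hand":40},{"dx":2.0,"dy":0.35,"dz":-3.6,"wx":0,"wy":0,"wz":0,"hand":40},{"dx":2.9,"dy":0.5,"dz":-3.8,"wx":0,"wy":0,"wz":0,"hand":40},{"dx":3.8,"dy":0.65,"dz":-3.8,"wx":0,"wy":0,"wz":0,"hand":40},{"dx":4.7,"dy":0.8,"dz":-3.8,"wx":0,"wy":0,"wz":0,"hand":40},{"dx":5.6,"dy":0.95,"dz":-3.8,"wx":0,"wy":0,"wz":0,"hand":40},{"dx":6.5,"dy":1.1,"dz":-3.8,"wx":0,"wy":0,"wz":0,"hand":40},{"dx":7.4,"dy":1.25,"dz":-3.8,"wx":0,"wy":0,"wz":0,"hand":40},{"dx":8.3,"dy":1.4,"dz":-3.8,"wx":0,"wy":0,"wz":0,"hand":40},{"dx":9.1,"dy":1.52,"dz":-3.8,"wx":0,"wy":0,"wz":0,"hand":40},{"dx":9.7,"dy":1.6,"dz":-3.8,"wx":0,"wy":0,"wz":0,"hand":40},{"dx":9.86,"dy":1.63,"dz":-3.8,"wx":0,"wy":0,"wz":0,"hand":40},{"dx":9.86,"dy":1.63,"dz":-3.8,"wx":0,"wy":0,"wz":0,"hand":40}]'

```text
clock: 4.9
eef_pos: [0.5243, 0.3631, 0.2571]
tool_rot: [0.707, 0.707, -0.001, -0.0]
ft_force: [-0.3, -1.7, -2.8]
grip_width: 0.0564
grasp_force: 65.6
```

Run:
```python
from h import *
tell(); save('wrist','w2'); find('wrist','pot',.15,1)
find('wrist','mug',.095,1)
P=[[.5445+.1*np.cos(a),.3195+.1*np.sin(a),.15] for a in np.arange(0,6.28,.5)]
im=cv2.imread('pics/w2.png')
for q in proj('wrist',P): cv2.circle(im,tuple(int(x) for x in q),2,(0,0,255),-1)
cv2.imwrite('pics/w2o.png',im)
```

```text
tcp [0.5243 0.3631 0.2571] yaw 90.0 j [ 0.61  0.53  0.46  1.51 -0.    2.18] t 4.9
pot 0.71 [349.0, 238.1, 346.5, 243.5] circ 348 228 175 cen 361.6186282359221 203.62199759807845
   circ-> [0.5452 0.3397 0.15  ] ext-> [0.5465 0.332  0.15  ]
```

View pics/w2o.png

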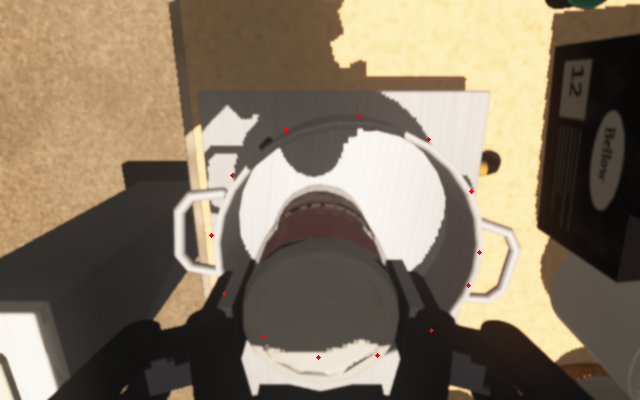

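Call:
drive_tool --rows '[{"dx":-0.03,"dy":0.05,"dz":0.7,"wx":0,"wy":0,"wz":0,"hand":40},{"dx":-0.03,"dy":0.05,"dz":1.4,"wx":0,"wy":0,"wz":0,"hand":40},{"dx":-0.03,"dy":0.05,"dz":1.85,"wx":0,"wy":0,"wz":0,"hand":40},{"dx":-0.03,"dy":0.05,"dz":2.04,"wx":0,"wy":0,"wz":0,"hand":40},{"dx":-0.03,"dy":0.05,"dz":2.05,"wx":0,"wy":0,"wz":0,"hand":40},{"dx":-0.03,"dy":0.05,"dz":2.05,"wx":0,"wy":0,"wz":0,"hand":72},{"dx":-0.03,"dy":0.05,"dz":2.05,"wx":0,"wy":0,"wz":0,"hand":72},{"dx":-0.03,"dy":0.05,"dz":2.05,"wx":0,"wy":0,"wz":0,"hand":72}]'

```text
clock: 5.85
eef_pos: [0.5284, 0.3608, 0.1577]
tool_rot: [0.708, 0.706, 0.002, 0.0]
ft_force: [-0.9, 1.4, -0.3]
grip_width: 0.0717
grasp_force: 0.0
```

Call:
drive_tool --rows '[{"dx":0,"dy":0,"dz":-0.8,"wx":0,"wy":0,"wz":0,"hand":72},{"dx":0,"dy":0,"dz":-1.7,"wx":0,"wy":0,"wz":0,"hand":72},{"dx":-0.7,"dy":0.1,"dz":-2.0,"wx":0,"wy":0,"wz":0,"hand":78},{"dx":-1.6,"dy":0.2,"dz":-2.0,"wx":0,"wy":0,"wz":0,"hand":78},{"dx":-2.5,"dy":0.3,"dz":-2.0,"wx":0,"wy":0,"wz":0,"hand":78},{"dx":-3.4,"dy":0.45,"dz":-2.0,"wx":0,"wy":0,"wz":0,"hand":78},{"dx":-4.3,"dy":0.6,"dz":-2.0,"wx":0,"wy":0,"wz":0,"hand":78},{"dx":-5.2,"dy":0.75,"dz":-2.0,"wx":0,"wy":0,"wz":0,"hand":78},{"dx":-6.1,"dy":0.9,"dz":-2.0,"wx":0,"wy":0,"wz":0,"hand":78},{"dx":-7.0,"dy":1.0,"dz":-1.8,"wx":0,"wy":0,"wz":0,"hand":78},{"dx":-7.9,"dy":1.15,"dz":-1.5,"wx":0,"wy":0,"wz":0,"hand":78},{"dx":-8.8,"dy":1.3,"dz":-1.2,"wx":0,"wy":0,"wz":0,"hand":78},{"dx":-9.6,"dy":1.4,"dz":-1.0,"wx":0,"wy":0,"wz":0,"hand":78},{"dx":-10.09,"dy":1.43,"dz":-1.0,"wx":0,"wy":0,"wz":0,"hand":78},{"dx":-10.09,"dy":1.43,"dz":-1.0,"wx":0,"wy":0,"wz":0,"hand":78},{"dx":-10.09,"dy":1.43,"dz":-1.0,"wx":0,"wy":0,"wz":0,"hand":78}]'

```text
clock: 7.45
eef_pos: [0.5982, -0.1447, 0.2064]
tool_rot: [0.708, 0.706, 0.001, 0.0]
ft_force: [-0.8, 0.1, 0.9]
grip_width: 0.0779
grasp_force: 0.0
```

Run:
```python
from h import *
tell(); save('wrist','w3'); find('wrist','jam_jar_a',.095,2); find('wrist','salt_mill',.09,1);find('wrist','white_jar',.083,1)
save('top','t2'); find('top','jam_jar_a',.18,3)
```

```text
tcp [ 0.5982 -0.1447  0.2064] yaw 89.8 j [-0.24  0.49  0.27  1.35  0.    1.34] t 7.45
jam_jar_a 0.81 [326.4, 190.4, 82.1, 93.0] circ 324 192 46 cen 323.7820884699057 193.20503988397388
   circ-> [ 0.6022 -0.1372  0.095 ] ext-> [ 0.6036 -0.1363  0.095 ]
salt_mill 0.83 [456.2, 158.7, 74.3, 59.3] circ 456 153 40 cen 455.77264492753625 154.4891304347826
   circ-> [ 0.695 -0.11   0.09 ] ext-> [ 0.6955 -0.114   0.09  ]
white_jar 0.55 [352.4, 38.9, 77.8, 77.8] circ 355 34 43 cen 351.91035515618313 33.788403936670946
   circ-> [ 0.6218 -0.0329  0.083 ] ext-> [ 0.6202 -0.0357  0.083 ]
jam_jar_a 0.85 [264.6, 232.4, 28.1, 24.7] circ 263 232 13 cen 263.05940594059405 232.38217821782177
   circ-> [0.5297 0.3582 0.18  ] ext-> [0.5299 0.3547 0.18  ]
jam_jar_a 0.57 [450.0, 211.3, 27.2, 22.4] circ 451 208 15 cen 451.3904761904762 209.47619047619048
   circ-> [ 0.5971 -0.1059  0.18  ] ext-> [ 0.5901 -0.1034  0.18  ]
```

Call:
drive_tool --rows '[{"dx":0.04,"dy":0.06,"dz":0.8,"wx":0,"wy":0,"wz":0,"hand":78},{"dx":0.04,"dy":0.06,"dz":1.6,"wx":0,"wy":0,"wz":0,"hand":78},{"dx":0.04,"dy":0.06,"dz":2.3,"wx":0,"wy":0,"wz":0,"hand":78},{"dx":0.04,"dy":0.06,"dz":2.75,"wx":0,"wy":0,"wz":0,"hand":78},{"dx":0.04,"dy":0.06,"dz":2.75,"wx":0,"wy":0,"wz":0,"hand":78},{"dx":0.04,"dy":0.06,"dz":2.75,"wx":0,"wy":0,"wz":0,"hand":40},{"dx":0.04,"dy":0.06,"dz":2.75,"wx":0,"wy":0,"wz":0,"hand":40},{"dx":0.04,"dy":0.06,"dz":2.75,"wx":0,"wy":0,"wz":0,"hand":40},{"dx":0.04,"dy":0.06,"dz":2.75,"wx":0,"wy":0,"wz":0,"hand":40}]'

```text
clock: 8.65
eef_pos: [0.6021, -0.1424, 0.0703]
tool_rot: [0.708, 0.707, 0.001, 0.001]
ft_force: [-1.2, 1.3, 3.2]
grip_width: 0.0566
grasp_force: 64.7
```

Call:
drive_tool --rows '[{"dx":0,"dy":0,"dz":-0.6,"wx":0,"wy":0,"wz":0,"hand":40},{"dx":0,"dy":0,"dz":-1.5,"wx":0,"wy":0,"wz":0,"hand":40},{"dx":0,"dy":-0.2,"dz":-2.4,"wx":0,"wy":0,"wz":0,"hand":40},{"dx":0.6,"dy":-0.4,"dz":-3.2,"wx":0,"wy":0,"wz":0,"hand":40},{"dx":1.4,"dy":-0.6,"dz":-3.7,"wx":0,"wy":0,"wz":0,"hand":40},{"dx":2.3,"dy":-0.8,"dz":-3.8,"wx":0,"wy":0,"wz":0,"hand":40},{"dx":3.2,"dy":-0.9,"dz":-3.8,"wx":0,"wy":0,"wz":0,"hand":40},{"dx":4.1,"dy":-1.0,"dz":-3.8,"wx":0,"wy":0,"wz":0,"hand":40},{"dx":5.0,"dy":-1.1,"dz":-3.8,"wx":0,"wy":0,"wz":0,"hand":40},{"dx":5.9,"dy":-1.2,"dz":-3.8,"wx":0,"wy":0,"wz":0,"hand":40},{"dx":6.8,"dy":-1.35,"dz":-3.8,"wx":0,"wy":0,"wz":0,"hand":40},{"dx":7.6,"dy":-1.45,"dz":-3.8,"wx":0,"wy":0,"wz":0,"hand":40},{"dx":8.2,"dy":-1.5,"dz":-3.8,"wx":0,"wy":0,"wz":0,"hand":40},{"dx":8.4,"dy":-1.5,"dz":-3.8,"wx":0,"wy":0,"wz":0,"hand":40},{"dx":8.4,"dy":-1.5,"dz":-3.8,"wx":0,"wy":0,"wz":0,"hand":40}]'

```text
clock: 10.15
eef_pos: [0.5262, 0.2791, 0.2576]
tool_rot: [0.707, 0.707, -0.0, -0.0]
ft_force: [-0.6, -0.1, -3.9]
grip_width: 0.0559
grasp_force: 65.7
```

Call:
drive_tool --rows '[{"dx":-0.03,"dy":0.02,"dz":0.7,"wx":0,"wy":0,"wz":0,"hand":40},{"dx":-0.03,"dy":0.02,"dz":1.4,"wx":0,"wy":0,"wz":0,"hand":40},{"dx":-0.03,"dy":0.02,"dz":1.85,"wx":0,"wy":0,"wz":0,"hand":40},{"dx":-0.03,"dy":0.02,"dz":2.03,"wx":0,"wy":0,"wz":0,"hand":40},{"dx":-0.03,"dy":0.02,"dz":2.03,"wx":0,"wy":0,"wz":0,"hand":40},{"dx":-0.03,"dy":0.02,"dz":2.03,"wx":0,"wy":0,"wz":0,"hand":72},{"dx":-0.03,"dy":0.02,"dz":2.03,"wx":0,"wy":0,"wz":0,"hand":72},{"dx":-0.03,"dy":0.02,"dz":2.03,"wx":0,"wy":0,"wz":0,"hand":72},{"dx":-0.03,"dy":0.02,"dz":1.3,"wx":0,"wy":0,"wz":0,"hand":72},{"dx":-0.03,"dy":0.02,"dz":0.5,"wx":0,"wy":0,"wz":0,"hand":72},{"dx":-0.03,"dy":0.02,"dz":0.0,"wx":0,"wy":0,"wz":0,"hand":72}]'

```text
clock: 11.25
eef_pos: [0.5287, 0.2768, 0.2623]
tool_rot: [0.708, 0.706, 0.002, 0.001]
ft_force: [0.3, -0.0, 1.8]
grip_width: 0.072
grasp_force: 0.0
```

Call:
drive_tool --rows '[{"dx":-0.8,"dy":0.2,"dz":0,"wx":0,"wy":0,"wz":0,"hand":72},{"dx":-1.6,"dy":0.5,"dz":0,"wx":0,"wy":0,"wz":0,"hand":72},{"dx":-2.4,"dy":0.75,"dz":0,"wx":0,"wy":0,"wz":0,"hand":72},{"dx":-3.2,"dy":1.0,"dz":0.2,"wx":0,"wy":0,"wz":0,"hand":72},{"dx":-4.0,"dy":1.25,"dz":0.5,"wx":0,"wy":0,"wz":0,"hand":72},{"dx":-4.8,"dy":1.5,"dz":0.9,"wx":0,"wy":0,"wz":0,"hand":72},{"dx":-5.6,"dy":1.75,"dz":1.2,"wx":0,"wy":0,"wz":0,"hand":72},{"dx":-6.14,"dy":1.84,"dz":1.4,"wx":0,"wy":0,"wz":0,"hand":72},{"dx":-6.14,"dy":1.84,"dz":1.4,"wx":0,"wy":0,"wz":0,"hand":72},{"dx":-6.14,"dy":1.84,"dz":1.4,"wx":0,"wy":0,"wz":0,"hand":72}]'

```text
clock: 12.25
eef_pos: [0.6193, -0.0314, 0.1885]
tool_rot: [0.708, 0.706, 0.0, -0.0]
ft_force: [0.6, -0.8, 0.9]
grip_width: 0.0719
grasp_force: 0.0
```

Run:
```python
from h import *
tell(); save('wrist','w4'); find('wrist','white_jar',.083,1);find('wrist','coffee_jar',.13,1)
print(proj('wrist',[.62,-.03,.083]))
```

```text
tcp [ 0.6193 -0.0314  0.1885] yaw 89.8 j [-0.05  0.51  0.25  1.32  0.    1.52] t 12.25
white_jar 0.97 [322.1, 187.9, 71.6, 85.1] circ 323 188 42 cen 322.8151018600531 188.63374667847654
   circ-> [ 0.6225 -0.0195  0.083 ] ext-> [ 0.6219 -0.0195  0.083 ]
coffee_jar 0.82 [477.2, 210.4, 151.5, 139.5] circ 474 204 83 cen 474.1252491694352 209.73348837209303
   circ-> [ 0.708  -0.0149  0.13  ] ext-> [ 0.7104 -0.0188  0.13  ]
[[319.3689356  202.43627453]]
```

View pics/w4.png

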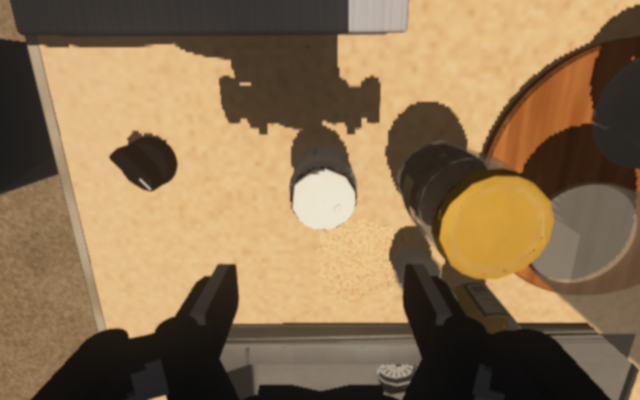

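Call:
drive_tool --rows '[{"dx":0.07,"dy":0.06,"dz":0.8,"wx":0,"wy":0,"wz":0,"hand":72},{"dx":0.07,"dy":0.06,"dz":1.6,"wx":0,"wy":0,"wz":0,"hand":72},{"dx":0.07,"dy":0.06,"dz":2.2,"wx":0,"wy":0,"wz":0,"hand":72},{"dx":0.07,"dy":0.06,"dz":2.57,"wx":0,"wy":0,"wz":0,"hand":72},{"dx":0.07,"dy":0.06,"dz":2.57,"wx":0,"wy":0,"wz":0,"hand":72},{"dx":0.07,"dy":0.06,"dz":2.57,"wx":0,"wy":0,"wz":0,"hand":35},{"dx":0.07,"dy":0.06,"dz":2.57,"wx":0,"wy":0,"wz":0,"hand":35},{"dx":0.07,"dy":0.06,"dz":2.57,"wx":0,"wy":0,"wz":0,"hand":35},{"dx":0.07,"dy":0.06,"dz":2.57,"wx":0,"wy":0,"wz":0,"hand":35}]'

```text
clock: 13.3
eef_pos: [0.6238, -0.0271, 0.062]
tool_rot: [0.708, 0.707, 0.002, 0.001]
ft_force: [-0.6, 0.7, 5.0]
grip_width: 0.0473
grasp_force: 61.9
```

Call:
drive_tool --rows '[{"dx":0,"dy":0,"dz":-0.6,"wx":0,"wy":0,"wz":0,"hand":35},{"dx":0,"dy":0,"dz":-1.5,"wx":0,"wy":0,"wz":0,"hand":35},{"dx":0.2,"dy":-0.1,"dz":-2.4,"wx":0,"wy":0,"wz":0,"hand":35},{"dx":0.8,"dy":-0.1,"dz":-3.1,"wx":0,"wy":0,"wz":0,"hand":35},{"dx":1.5,"dy":-0.2,"dz":-3.7,"wx":0,"wy":0,"wz":0,"hand":35},{"dx":2.3,"dy":-0.3,"dz":-4.0,"wx":0,"wy":0,"wz":0,"hand":35},{"dx":3.2,"dy":-0.4,"dz":-4.0,"wx":0,"wy":0,"wz":0,"hand":35},{"dx":4.1,"dy":-0.5,"dz":-4.0,"wx":0,"wy":0,"wz":0,"hand":35},{"dx":5.0,"dy":-0.5,"dz":-4.0,"wx":0,"wy":0,"wz":0,"hand":35},{"dx":5.9,"dy":-0.6,"dz":-4.0,"wx":0,"wy":0,"wz":0,"hand":35},{"dx":6.6,"dy":-0.64,"dz":-4.0,"wx":0,"wy":0,"wz":0,"hand":35},{"dx":6.92,"dy":-0.64,"dz":-4.0,"wx":0,"wy":0,"wz":0,"hand":35},{"dx":6.92,"dy":-0.64,"dz":-4.0,"wx":0,"wy":0,"wz":0,"hand":35}]'

```text
clock: 14.6
eef_pos: [0.5901, 0.3216, 0.2591]
tool_rot: [0.706, 0.708, 0.0, -0.0]
ft_force: [-0.2, -0.6, -0.7]
grip_width: 0.0472
grasp_force: 62.0
```

Run:
```python
from h import *
tell(); save('wrist','w5'); find('wrist','pot',.15,1); save('top','t5')
a=cv2.resize(cv2.imread('pics/t5.png')[150:290,220:360],(560,560),interpolation=cv2.INTER_CUBIC)
b=cv2.resize(cv2.imread('pics/w5.png'),None,fx=.37,fy=.37)
c=np.zeros((560,800,3),np.uint8); c[:,:560]=a; c[:148,560:797]=b; cv2.imwrite('pics/c5.png',c)
```

```text
tcp [0.5901 0.3216 0.2591] yaw 90.1 j [0.5  0.61 0.6  1.57 0.   2.07] t 14.6
pot 0.83 [260.9, 179.1, 361.2, 248.5] circ 257 178 183 cen 250.8290032544542 160.74287053891555
   circ-> [0.5475 0.3352 0.15  ] ext-> [0.5499 0.3343 0.15  ]
```

View pics/c5.png

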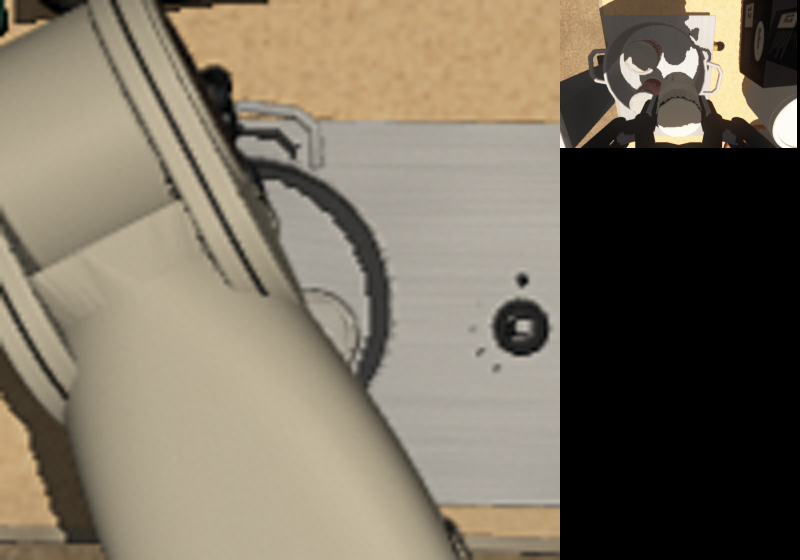

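Call:
drive_tool --rows '[{"dx":-0.03,"dy":0.03,"dz":0.7,"wx":0,"wy":0,"wz":0,"hand":35},{"dx":-0.03,"dy":0.03,"dz":1.4,"wx":0,"wy":0,"wz":0,"hand":35},{"dx":-0.03,"dy":0.03,"dz":1.95,"wx":0,"wy":0,"wz":0,"hand":35},{"dx":-0.03,"dy":0.03,"dz":2.2,"wx":0,"wy":0,"wz":0,"hand":35},{"dx":-0.03,"dy":0.03,"dz":2.22,"wx":0,"wy":0,"wz":0,"hand":35},{"dx":-0.03,"dy":0.03,"dz":2.22,"wx":0,"wy":0,"wz":0,"hand":62},{"dx":-0.03,"dy":0.03,"dz":2.22,"wx":0,"wy":0,"wz":0,"hand":62},{"dx":-0.03,"dy":0.03,"dz":2.22,"wx":0,"wy":0,"wz":0,"hand":62},{"dx":-0.03,"dy":0.03,"dz":1.4,"wx":0,"wy":0,"wz":0,"hand":62},{"dx":-0.03,"dy":0.03,"dz":0.6,"wx":0,"wy":0,"wz":0,"hand":62},{"dx":-0.03,"dy":0.03,"dz":0.0,"wx":0,"wy":0,"wz":0,"hand":62}]'

```text
clock: 15.85
eef_pos: [0.5928, 0.3176, 0.2634]
tool_rot: [0.708, 0.706, 0.002, 0.001]
ft_force: [0.3, 0.4, 0.8]
grip_width: 0.0622
grasp_force: 0.0
```

Call:
drive_tool --rows '[{"dx":-0.8,"dy":-0.3,"dz":0,"wx":0,"wy":0,"wz":0,"hand":62},{"dx":-1.6,"dy":-0.6,"dz":0,"wx":0,"wy":0,"wz":-1,"hand":40},{"dx":-2.4,"dy":-0.9,"dz":0,"wx":0,"wy":0,"wz":-2.5,"hand":40},{"dx":-3.2,"dy":-1.2,"dz":0,"wx":0,"wy":0,"wz":-4,"hand":40},{"dx":-4.0,"dy":-1.5,"dz":0.4,"wx":0,"wy":0,"wz":-5.5,"hand":40},{"dx":-4.8,"dy":-1.8,"dz":0.8,"wx":0,"wy":0,"wz":-7,"hand":40},{"dx":-5.6,"dy":-2.1,"dz":1.2,"wx":0,"wy":0,"wz":-8.5,"hand":40},{"dx":-6.3,"dy":-2.4,"dz":1.6,"wx":0,"wy":0,"wz":-9,"hand":40},{"dx":-6.73,"dy":-2.56,"dz":2.06,"wx":0,"wy":0,"wz":-9,"hand":40},{"dx":-6.73,"dy":-2.56,"dz":2.06,"wx":0,"wy":0,"wz":-9,"hand":40},{"dx":-6.73,"dy":-2.56,"dz":2.06,"wx":0,"wy":0,"wz":-9,"hand":40},{"dx":-6.73,"dy":-2.56,"dz":2.06,"wx":0,"wy":0,"wz":-9,"hand":40}]'

```text
clock: 17.05
eef_pos: [0.4654, -0.0184, 0.1583]
tool_rot: [0.383, 0.924, 0.001, 0.002]
ft_force: [-0.1, 0.7, 0.1]
grip_width: 0.0399
grasp_force: 0.0
```

Run:
```python
from h import *
tell(); im=save('wrist','w6'); find('wrist','knob',.018,1)
save('top','t6'); find('top','jam_jar_a',.18,3); find('top','white_jar',.168,2); find('top','pot',.15,1)
m=bot.outline_of('wrist','knob')[0]
u,v=np.array(m['extent'][:2]).astype(int); print(u,v)
x0,y0=max(0,u-80),max(0,v-60)
cr=im[y0:y0+120,x0:x0+160,::-1].copy(); print('crop',x0,y0)
t=cv2.imread('pics/t6.png')[170:290,220:380]
cv2.imwrite('pics/c6.png',np.hstack([cv2.resize(cr,(480,360),interpolation=cv2.INTER_CUBIC),cv2.resize(t,(320,240),interpolation=cv2.INTER_CUBIC)[:, :].copy() if 0 else cv2.copyMakeBorder(cv2.resize(t,(320,240),interpolation=cv2.INTER_CUBIC),0,120,0,0,cv2.BORDER_CONSTANT)]))
```

```text
tcp [ 0.4654 -0.0184  0.1583] yaw 134.9 j [-0.04  0.23 -0.24  1.1   0.    0.75] t 17.05
knob 0.85 [319.8, 189.1, 53.2, 69.0] circ 318 190 34 cen 319.84084880636607 186.68283440697235
   circ-> [ 0.4646 -0.0205  0.018 ] ext-> [ 0.4654 -0.0193  0.018 ]
jam_jar_a 0.86 [264.3, 233.6, 25.8, 25.3] circ 264 232 13 cen 263.6244541484716 232.6353711790393
   circ-> [0.5296 0.3569 0.18  ] ext-> [0.5269 0.3554 0.18  ]
jam_jar_a 0.74 [296.3, 234.5, 22.4, 27.6] circ 298 234 12 cen 297.7066974595843 233.89838337182448
   circ-> [0.5276 0.2726 0.18  ] ext-> [0.5261 0.2759 0.18  ]
jam_jar_a 0.43 [455.0, 151.5, 22.2, 19.4] circ 456 148 14 cen 456.51851851851853 148.8469135802469
   circ-> [ 0.7478 -0.1195  0.18  ] ext-> [ 0.7401 -0.117   0.18  ]
white_jar 0.73 [285.5, 208.4, 27.0, 19.9] circ 284 209 11 cen 283.7820163487738 208.80653950953678
   circ-> [0.5896 0.3099 0.168 ] ext-> [0.5911 0.3054 0.168 ]
pot 0.55 [282.6, 227.8, 81.4, 105.7] circ 281 226 53 cen 278.8486552567237 226.2283618581907
   circ-> [0.5457 0.3169 0.15  ] ext-> [0.5424 0.3135 0.15  ]
319 189
crop 239 129
```

View pics/c6.png

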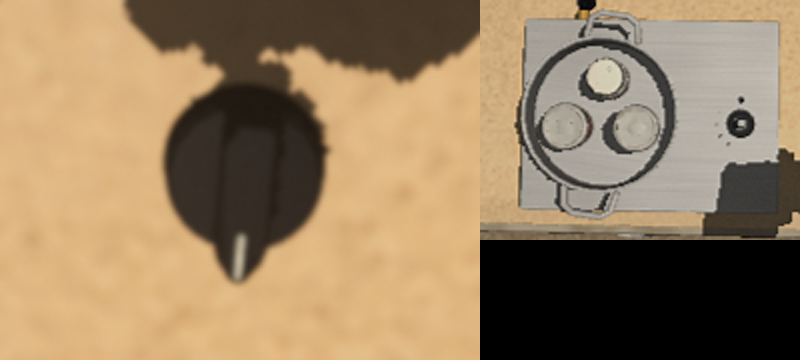

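Run:
```python
from h import *
P=[pix2z('wrist',*q)[:2] for q in [(322.7,172.3,.038),(320.7,195.7,.038),(319.3,207.3,.038),(318,222.7,.038)]]
for p in P: print(p.round(4))
for a,b in [(0,3),(0,1),(2,3)]: d=P[b]-P[a]; print(np.degrees(np.arctan2(d[1],d[0])))
print('skirt',pix2z('wrist',320.7,184,.018).round(4))
# spindle from top
for u,v in [(220+740/1,0)]: pass
im=cv2.imread('pics/t6.png'); 
g=cv2.cvtColor(im,cv2.COLOR_BGR2GRAY)[218:246,336:366]; print(g)
```

```text
[ 0.452  -0.0048]
[ 0.4636 -0.0184]
[ 0.4693 -0.0256]
[ 0.4774 -0.0351]
-50.07703121537468
-49.645909975295766
-49.610342107265865
skirt [ 0.4612 -0.0161  0.018 ]
[[180 181 180 180 181 180 180 181 183 181 182 182 186 145 109 144 178 183
  180 181 182 183 183 182 183 183 183 185 185 185]
 [176 177 176 176 177 177 177 177 176 178 177 179 160  89  39  63 163 181
  179 178 179 179 178 180 180 180 179 181 182 181]
 [174 175 174 176 176 177 174 175 176 177 177 179 179  93  24  30 159 181
  178 177 178 179 179 179 180 179 179 180 181 181]
 [179 179 179 179 180 178 178 179 178 180 178 179 184 150  73 148 180 181
  179 179 179 179 180 181 181 182 181 181 182 182]
 [179 180 180 180 179 180 180 179 181 181 180 182 182 178 173 181 184 180
  181 181 181 181 181 183 181 181 183 182 184 183]
 [176 174 173 173 173 174 175 174 175 175 176 177 179 182 183 182 181 179
  177 179 177 179 179 178 179 180 180 180 180 182]
 [177 177 178 178 177 178 179 179 177 179 183 185 159 124 146 150 177 185
  181 180 179 177 178 177 178 180 180 180 182 182]
 [179 180 180 171 176 179 179 180 181 186 139  92  71  53  68 
[... 1863 characters left out ...]
184 185 184 184 185 183
  181 181 182 182 182 182 182 183 182 182 184 183]
 [178 179 179 180 179 178 182 150 116 167 180 181 179 181 181 181 181 180
  181 180 181 180 181 178 180 181 181 181 181 181]
 [180 179 178 180 179 179 181 131 134 172 182 180 181 179 180 179 181 181
  180 179 180 182 181 181 181 181 180 181 182 180]
 [180 179 179 179 179 179 179 172 174 180 181 180 181 182 183 182 183 182
  184 184 183 184 184 185 184 184 182 183 183 185]
 [178 179 179 178 179 179 180 181 180 179 182 179 179 180 179 180 181 180
  181 180 182 182 182 182 180 182 180 182 181 182]
 [178 178 177 177 177 179 179 179 179 178 180 180 179 179 179 179 180 179
  180 180 180 179 182 182 180 181 181 183 181 181]]
```

Call:
drive_tool --rows '[{"dx":0.04,"dy":-0.03,"dz":0.8,"wx":0,"wy":0,"wz":1,"hand":40},{"dx":0.04,"dy":-0.03,"dz":1.6,"wx":0,"wy":0,"wz":1,"hand":40},{"dx":0.04,"dy":-0.03,"dz":2.2,"wx":0,"wy":0,"wz":1,"hand":40},{"dx":0.04,"dy":-0.03,"dz":2.5,"wx":0,"wy":0,"wz":1,"hand":40},{"dx":0.04,"dy":-0.03,"dz":2.5,"wx":0,"wy":0,"wz":1,"hand":40},{"dx":0.04,"dy":-0.03,"dz":2.5,"wx":0,"wy":0,"wz":1,"hand":40}]'

```text
clock: 18.0
eef_pos: [0.4614, -0.0186, 0.0321]
tool_rot: [0.423, 0.906, -0.0, -0.0]
ft_force: [0.7, -0.1, -0.1]
grip_width: 0.0399
grasp_force: 0.0
```

Call:
drive_tool --rows '[{"dx":-0.01,"dy":0.02,"dz":0.02,"wx":0,"wy":0,"wz":0,"hand":25},{"dx":-0.01,"dy":0.02,"dz":0.02,"wx":0,"wy":0,"wz":0,"hand":15},{"dx":-0.01,"dy":0.02,"dz":0.02,"wx":0,"wy":0,"wz":0,"hand":5},{"dx":-0.01,"dy":0.02,"dz":0.02,"wx":0,"wy":0,"wz":0,"hand":5},{"dx":-0.01,"dy":0.02,"dz":0.02,"wx":0,"wy":0,"wz":0,"hand":5},{"dx":-0.01,"dy":0.02,"dz":0.02,"wx":0,"wy":0,"wz":0,"hand":5}]'

```text
clock: 18.6
eef_pos: [0.4637, -0.0184, 0.0321]
tool_rot: [0.423, 0.906, 0.001, 0.001]
ft_force: [0.3, -0.0, 6.4]
grip_width: 0.0126
grasp_force: 60.7
```

Call:
drive_tool --rows '[{"dx":0,"dy":0,"dz":-0.6,"wx":0,"wy":0,"wz":0,"hand":5},{"dx":0,"dy":0,"dz":-1.4,"wx":0,"wy":0,"wz":0,"hand":5},{"dx":0.1,"dy":0.5,"dz":-2.1,"wx":0,"wy":0,"wz":-1.5,"hand":5},{"dx":0.25,"dy":1.2,"dz":-2.16,"wx":0,"wy":0,"wz":-3,"hand":5},{"dx":0.4,"dy":1.9,"dz":-2.16,"wx":0,"wy":0,"wz":-4.5,"hand":5},{"dx":0.5,"dy":2.6,"dz":-2.16,"wx":0,"wy":0,"wz":-6,"hand":5},{"dx":0.65,"dy":3.3,"dz":-2.16,"wx":0,"wy":0,"wz":-7.5,"hand":5},{"dx":0.79,"dy":3.7,"dz":-2.16,"wx":0,"wy":0,"wz":-9,"hand":5},{"dx":0.79,"dy":3.86,"dz":-2.16,"wx":0,"wy":0,"wz":-10,"hand":5},{"dx":0.79,"dy":3.86,"dz":-2.16,"wx":0,"wy":0,"wz":-10,"hand":5},{"dx":0.79,"dy":3.86,"dz":-2.16,"wx":0,"wy":0,"wz":-10,"hand":5},{"dx":0.79,"dy":3.86,"dz":-2.16,"wx":0,"wy":0,"wz":-10,"hand":5}]'

```text
clock: 19.8
eef_pos: [0.5843, 0.1349, 0.1387]
tool_rot: [0.002, 1.0, -0.0, -0.0]
ft_force: [-0.2, 0.4, -0.0]
grip_width: 0.0124
grasp_force: 59.8
```

Run:
```python
from h import *
tell(); im=save('wrist','w7'); p,r=pose(); print(bot.get_obs()['grip_width'])
find('wrist','knob',.14,2)
P=np.array([[.536,.136,.08],[.536,.136,.056],[.569,.136,.056]]); print(proj('wrist',P).round(1))
K=np.array([p+r.apply([-.0225,0,.001]),p+r.apply([0,0,-.007])]); print(proj('wrist',K).round(1))
cr=cv2.resize(im[60:360,200:440,::-1],(480,600),interpolation=cv2.INTER_CUBIC); cv2.imwrite('pics/c7.png',cr)
```

```text
tcp [0.5843 0.1349 0.1387] yaw 179.8 j [ 0.23  0.5   0.11  1.18 -0.    0.23] t 19.8
0.012733214126103324
knob 0.66 [319.6, 273.2, 89.0, 121.6] circ 321 273 63 cen 320.5322962461955 259.67940480216436
   circ-> [0.5785 0.1335 0.14  ] ext-> [0.5785 0.133  0.14  ]
[[325.2 146.2]
 [324.6 139.4]
 [324.6 191.9]]
[[324.  327. ]
 [324.4 293.6]]
```

View pics/c7.png

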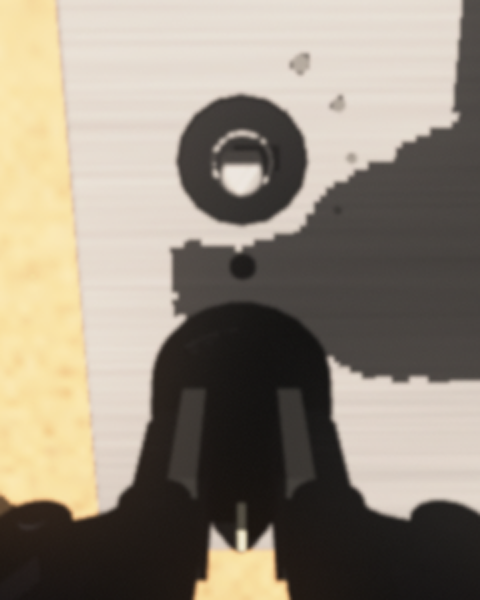

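Run:
```python
from h import *
p,r=pose()
for s in [-.003,0,.003]:
    print(s,proj('wrist',np.array([p+r.apply([-.0225-s,0,z]) for z in (-.007,.001)]+[p+r.apply([.023-s,0,z]) for z in (.013,.031)])).round(1).tolist())
print(pix2z('wrist',321,148,.08),pix2z('wrist',321,140,.057),pix2z('wrist',321.5,193,.056), pix2z('wrist',320.5,335,p[2]+.007)-p)
print(pix2z('top',349.9,231.5,.057),pix2z('top',350.1,219.7,.056))
```

```text
-0.003 [[324.3, 334.0], [324.1, 321.8], [324.2, 216.2], [323.8, 202.8]]
0 [[324.3, 339.8], [324.1, 327.4], [324.2, 222.6], [323.8, 208.6]]
0.003 [[324.2, 345.6], [324.0, 333.0], [324.2, 228.9], [323.8, 214.4]]
[0.53694043 0.13376177 0.08      ] [0.53619733 0.13381353 0.057     ] [0.5697483  0.13405335 0.056     ] [ 0.02002344 -0.00167076  0.007     ]
[0.53642224 0.13638169 0.057     ] [0.56912584 0.13616265 0.056     ]
```

Call:
drive_tool --rows '[{"dx":0.4,"dy":0.0,"dz":0,"wx":0,"wy":0,"wz":-0.04,"hand":5},{"dx":0.8,"dy":0.01,"dz":0,"wx":0,"wy":0,"wz":-0.04,"hand":5},{"dx":0.97,"dy":0.01,"dz":0.2,"wx":0,"wy":0,"wz":-0.04,"hand":5},{"dx":0.97,"dy":0.01,"dz":0.4,"wx":0,"wy":0,"wz":-0.04,"hand":5},{"dx":0.97,"dy":0.01,"dz":0.4,"wx":0,"wy":0,"wz":-0.04,"hand":5},{"dx":0.97,"dy":0.01,"dz":0.4,"wx":0,"wy":0,"wz":-0.04,"hand":5}]'

```text
clock: 20.5
eef_pos: [0.5369, 0.136, 0.1187]
tool_rot: [-0.001, 1.0, -0.0, -0.0]
ft_force: [0.5, -0.1, -0.0]
grip_width: 0.0125
grasp_force: 59.8
```

Call:
drive_tool --rows '[{"dx":0.02,"dy":-0.01,"dz":0.1,"wx":0,"wy":0,"wz":0,"hand":5},{"dx":0.02,"dy":-0.01,"dz":0.16,"wx":0,"wy":0,"wz":0,"hand":5},{"dx":0.02,"dy":-0.01,"dz":0.2,"wx":0,"wy":0,"wz":0,"hand":5},{"dx":0.02,"dy":-0.01,"dz":0.2,"wx":0,"wy":0,"wz":0,"hand":5}]'

```text
clock: 20.9
eef_pos: [0.5353, 0.1357, 0.1083]
tool_rot: [-0.001, 1.0, -0.0, -0.0]
ft_force: [-0.5, 0.6, -1.3]
grip_width: 0.0126
grasp_force: 59.8
```

Call:
drive_tool --rows '[{"dx":0,"dy":0,"dz":0.06,"wx":0,"wy":0,"wz":0,"hand":5},{"dx":0,"dy":0,"dz":0.12,"wx":0,"wy":0,"wz":0,"hand":5},{"dx":0,"dy":0,"dz":0.12,"wx":0,"wy":0,"wz":0,"hand":5}]'

```text
clock: 21.2
eef_pos: [0.5352, 0.1357, 0.1023]
tool_rot: [-0.001, 1.0, -0.0, -0.0]
ft_force: [-0.1, -0.3, -0.5]
grip_width: 0.0125
grasp_force: 59.8
```

Call:
drive_tool --rows '[{"dx":0,"dy":0,"dz":0.06,"wx":0,"wy":0,"wz":0,"hand":5},{"dx":0,"dy":0,"dz":0.12,"wx":0,"wy":0,"wz":0,"hand":5},{"dx":0,"dy":0,"dz":0.16,"wx":0,"wy":0,"wz":0,"hand":5},{"dx":0,"dy":0,"dz":0.16,"wx":0,"wy":0,"wz":0,"hand":5}]'

```text
clock: 21.6
eef_pos: [0.5357, 0.1358, 0.0951]
tool_rot: [-0.001, 1.0, 0.0, 0.0]
ft_force: [-1.3, -0.1, 3.0]
grip_width: 0.0124
grasp_force: 60.3
```

Call:
drive_tool --rows '[{"dx":0,"dy":0,"dz":0.04,"wx":0,"wy":0,"wz":0,"hand":5},{"dx":0,"dy":0,"dz":0.08,"wx":0,"wy":0,"wz":0,"hand":5},{"dx":0,"dy":0,"dz":0.1,"wx":0,"wy":0,"wz":0,"hand":5},{"dx":0,"dy":0,"dz":0.1,"wx":0,"wy":0,"wz":0,"hand":5}]'

```text
clock: 22.0
eef_pos: [0.5358, 0.1358, 0.091]
tool_rot: [-0.001, 1.0, 0.0, 0.001]
ft_force: [-2.8, -1.1, 9.1]
grip_width: 0.0124
grasp_force: 61.3
```

Call:
drive_tool --rows '[{"dx":0,"dy":0,"dz":0.02,"wx":0,"wy":0,"wz":0,"hand":5},{"dx":0,"dy":0,"dz":0.04,"wx":0,"wy":0,"wz":0,"hand":5},{"dx":0,"dy":0,"dz":0.04,"wx":0,"wy":0,"wz":0,"hand":5},{"dx":0,"dy":0,"dz":0.04,"wx":0,"wy":0,"wz":0,"hand":5},{"dx":0,"dy":0,"dz":0.04,"wx":0,"wy":0,"wz":0,"hand":5}]'

```text
clock: 22.5
eef_pos: [0.5359, 0.1358, 0.0908]
tool_rot: [-0.001, 1.0, 0.0, 0.001]
ft_force: [-6.1, -1.4, 18.7]
grip_width: 0.0127
grasp_force: 62.6
```

Run:
```python
from h import *
tell(); print(bot.get_obs()['ft_force']); im=save('wrist','w8'); s=save('side','s8')
a=cv2.resize(im[100:400,200:440,::-1],(400,500)); b=cv2.resize(s[130:270,240:350,::-1],(393,500),interpolation=cv2.INTER_CUBIC)
cv2.imwrite('pics/c8.png',np.hstack([a,b])); print(bot.get_obs()['ft_force'])
```

```text
tcp [0.5359 0.1358 0.0908] yaw -179.9 j [ 0.25  0.45 -0.1   1.01  0.    0.25] t 22.5
[-6.12855317 -1.4382806  18.70554252]
[-6.16557735 -1.55654511 19.5350356 ]
```

View pics/c8.png

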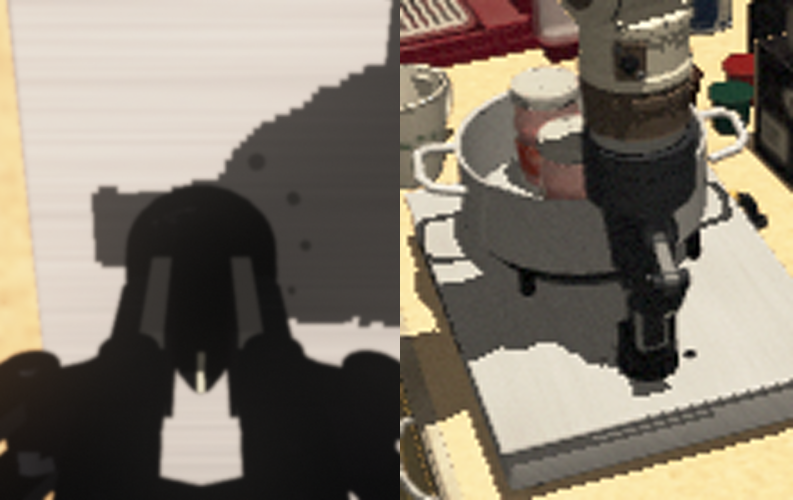

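The pictures show the knob seated over the bezel with its pointer to the off dot. At the hard stop, TCP z is 0.091 m and the force is 19 N. The jars are upright in the pot, so I'm handing in.

```bash
python3 -c "
from workcell import bot
print(bot.job_done())"
```

```text
the job is handed in; nothing more can be done
None
```

I handed the job in at 22.5 s with all three jars standing in the pot and the knob seated on the spindle, pointer to the off dot and held at its stop (19 N); the hand-in returned no verdict.

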